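# Clear the lane and dock the circuit-board carrier

### The job

Something has been left standing in the docking fixture's lane ahead of the carrier that holds a circuit board: stand it upright in the steel tray, on the tray's floor. Then slide that carrier along its lane, without lifting it out, until it is fully home against the black contact block. Leave the empty carrier, the thing standing in its lane and the flat dish in the tray where they are.

Things in the scene. Friction and masses are not known exactly. Their poses are not given: they have to be found in the camera images.
- dock: Fixed docking fixture: aluminium plate 224 (x) x 380 (y) x 12 mm, origin centre of underside (all in mm). Two lanes along y, centred at x = -55 and +55, 90 wide, floor z = 12, steel rails to z = 24. Black contact block closes both lanes at +y: face y = 165, to y = 190 and z = 42; -y end open. A carrier is home when its front touches the block (its origin at y = 110).
- lane_neg (a point): Point on the floor of the dock's lane at its x = -55 mm, where a carrier's origin lies when fully home against the contact block.
- lane_pos (a point): The same point in the lane at the dock's x = +55 mm.
- carrier_board: Carrier with a circuit board (heat sink, connector, capacitors on it): grey plate 86 (x) x 110 (y) x 16 mm, about 0.35 kg, loose in either lane. Origin centre of underside (all in mm); its y axis points to the contact block. Upright push plate, 60 wide, 6 thick, across its rear (-y) end: outer face y = -55, top z = 46. Parts on the board reach z = 34.
- carrier_empty: The empty carrier: same grey plate, size, axes and push plate, but no board on it (only a thin dark pad), in the other lane. To be left alone.
- jar: Round white jar with a black screw lid, 52 mm diameter, 72 mm high, about 0.2 kg, standing upright in one of the two lanes between a carrier and the contact block. Origin: centre of its underside, z up.
- canister: Square white canister with a black lid, body 48 x 48 mm, lid 50 x 50 mm (the top 12 mm), 72 mm high in all, about 0.2 kg, standing upright in the lane that the jar is not in, between the carrier and the contact block. Origin: centre of its underside, z up; its sides are square to its x and y axes.
- tray: Shallow open stainless steel tray, fixed, 240 (x) x 140 (y) x 25 mm high outside, walls 3 mm and floor 3 mm thick. Origin: centre of its underside. The half towards its -x end, nearer the robot, is free.
- dish: Flat glass dish with a lid, 74 mm diameter, 18 mm high, lying in the +x half of the tray. Origin: centre of its underside.
Things that resemble listed ones, but are neither listed nor needed, are in the scene too. What is shaped like the canister but turquoise or yellow is not meant.

How it is judged:
On the way, in this order (a step that is already met when the one before it is completed fails the run):
1. the thing ahead of the board's carrier stands upright in the tray, let go (((x of jar in the frame of tray between -0.1 and 0.1 m and y of jar in the frame of tray between -0.055 and 0.055 m and z of jar in the frame of tray between -0.005 and 0.012 m and angle between jar's own z axis and vertical below 0.15 rad and linear speed of jar below 0.03 m/s and contact force between jar and the fingers below 0.1 N) or (x of canister in the frame of tray between -0.1 and 0.1 m and y of canister in the frame of tray between -0.055 and 0.055 m and z of canister in the frame of tray between -0.005 and 0.012 m and angle between canister's own z axis and vertical below 0.15 rad and linear speed of canister below 0.03 m/s and contact force between canister and the fingers below 0.1 N))), for 0.2 s.
2. the board's carrier is fully home against the contact block (y of carrier_board in the frame of dock between 0.105 and 0.115 m and z of carrier_board in the frame of dock below 0.017 m and (x of carrier_board in the frame of dock between -0.062 and -0.048 m or x of carrier_board in the frame of dock between 0.048 and 0.062 m) and angle between carrier_board's own z axis and vertical below 0.06 rad), for 0.2 s.
At the end, for the whole second after the job is handed in: Board carrier flat in its lane, within 5 mm of the contact block, at rest; the jar or canister that blocked it stands upright (0.15 rad) on the tray floor, let go; the other still stands within 20 mm of its start, the empty carrier within 20 mm, the dish within 30 mm of theirs (all of step 2 and linear speed of carrier_board below 0.02 m/s and distance of carrier_empty from where it was at the start of the episode below 0.02 m and distance of dish from where it was at the start of the episode below 0.03 m and ((x of jar in the frame of tray between -0.1 and 0.1 m and y of jar in the frame of tray between -0.055 and 0.055 m and z of jar in the frame of tray between -0.005 and 0.012 m and angle between each of jar, canister's own z axis and vertical below 0.15 rad and linear speed of jar below 0.03 m/s and contact force between jar and the fingers below 0.1 N and distance of canister from where it was at the start of the episode below 0.02 m) or (x of canister in the frame of tray between -0.1 and 0.1 m and y of canister in the frame of tray between -0.055 and 0.055 m and z of canister in the frame of tray between -0.005 and 0.012 m and angle between each of canister, jar's own z axis and vertical below 0.15 rad and linear speed of canister below 0.03 m/s and contact force between canister and the fingers below 0.1 N and distance of jar from where it was at the start of the episode below 0.02 m))); the robot touches nothing.
It fails at once if the board's carrier is lifted out of its lane (20 mm or more above the lane floor) (z of carrier_board in the frame of dock above 0.032 m).
It also fails if it takes over 64 s, if anything falls off the work surface, if the arm or the gripper's body presses on something with over 40 N, if the wrist force passes 120 N, or if a joint passes its speed limit or range.

### The arm

A 6-joint arm with a two-finger parallel gripper is mounted at the origin on the work surface. World frame = base frame: x ahead of the robot, y to its left, z up, the work surface at z = 0. Lengths are in m, angles in rad, forces in N, time in s.
With the tool pointing down it reaches from about 0.25 to 0.775 m from the base axis. Payload 4 kg.
Tool frame: the origin (TCP) lies at the centre of the arm's flange, where the gripper is bolted on; the fingertips stand 199 mm ahead of it and the grasp point (between the pads) lies 180 mm ahead of it; z points along the fingers, y is the line along which they close (so a half turn about z gives the same grasp; the last joint's range is limited). The gripper opens to 94 mm and grips with 3 to 60 N. Pads are 16 mm wide; open, the fingers measure 119 mm over their backs; the gripper's body (75 mm by 177 mm) begins 78 mm behind the grasp point.
Start: joints at [1.113, 0.087, 1.371, -0, 1.684, -0.103], TCP at [0.191, 0.516, 0.405] pointing down, gripper open.
Joint ranges: [-3.1, 3.1], [-0.76, 2.03], [0.27, 2.55], [-1.08, 4.22], [0.17, 2.65], [-2.57, 2.57]. Speed limits (rad/s): [2.79, 2.79, 3.14, 3.14, 3.14, 3.14].

### API

Orientations are given as [roll, pitch, yaw] about the fixed x, y, z axes, in that order (R = Rz(yaw) Ry(pitch) Rx(roll)).
In Python, from bench import robot, eyes, models gives the robot as it stands.
- The arm moves only by the tool step_arm, never from a script. Its argument "commands" is a list that holds one entry, the list of rows, each a list of 7 numbers: the shift along the tool's x, y, z in mm, then the turn, a rotation vector about the tool's x, y, z in rad, then the finger opening in mm, from 0 to 94. In form: [[[tx, ty, tz, wx, wy, wz, gripper], ...]]. A call has 1 to 20 rows; each row shifts and turns the commanded pose from where the row before left it, along the tool's axes as they then stand; what a row does not reach is not made up. A row lasts 1/8 s, in which the tool goes at most 62.5 mm and 10.7 degrees, less where a joint would pass 70% of its speed; a pose out of reach is approached as far as the arm can. A call is refused whole if a number of a shift passes 62.5 or a number of a turn 0.188, either way. A call with a gripper value outside its range is refused whole. The fingers move at their own pace and stop on an object; the grip force is fixed at half the most. Time passes only in rows, so rows that do not move let the fingers close. It gives the time, the measured TCP pose, the force, the opening and the grip force at its end, in the units of the state.
- robot.get_obs(): the state, without advancing time (a new reading comes with each control period).
- eyes.snapshot(name): name is "scene" or "side" or "wrist"; returns a dict with "color" (400x640x3 uint8, red, green, blue), "camera_matrix" (3x3 intrinsics, pixels), "eye" and "rotation" of the camera in the world; the wrist camera has in their place "tool_from_camera" (4x4, takes a point from camera to tool coordinates, whose origin is the TCP and whose axes are the flange's). Camera axes: x right, y up, looking along -z (the intrinsics and any distortion apply to the point x, -y, -z); pixel columns grow to the right and rows downward; lengths in m; the calibration is good to about 2 mm. A picture is of the moment at which its call begins: read the wrist's pose just before it. There is no depth.
- robot.close_job(): hands the job in; it is judged then, once.
Trained networks look in a picture, given as the dict that the camera call returned (one of the last four; its "shot" number tells which), for a name from the list of things; names that differ only in an ending like _2 or _b are one class to them, and where a whole thing is asked for, a point or a joint stands for the part that bears it (a point fixed in the world has none). Each returns a list of dicts, best first, with "confidence" (0 to 1); they miss things now and then, are a little off and sometimes report something else, mostly with a low value. They report only what shows in the picture. A call takes as long as a camera call. They do not tell look-alikes from the thing itself.
- models.masks_of(picture, query): "mask" (400x640 bool, what is visible of it) and "xy" ([column, row] in pixels, amid what is visible of it).
- models.tip_of(picture, query): "xy" ([column, row] in pixels: a listed point, or the origin of a listed thing).
The state is a dict: "time": time; "joint_positions": joint angles; "qvel": joint speeds; "joint_torque": joint torques, N m; "tool_pos": TCP position; "ee_rot": TCP orientation; "wrist_force": force on the tool from outside, world axes, zero at the start; "wrist_torque": the same for the moment, N m; "width": finger opening in m; "finger_force": force on a finger pad.
Only numpy, scipy, OpenCV 4.12 (cv2) and the standard library are available. Lean on these libraries where they do the work, as an engineer would, in place of code of your own. Each camera call takes 0.05 s, during which the arm holds its last target. There are 200 camera calls.

## Working session

There is one attempt and no reset: what is moved stays moved. The work goes in short steps, Python scripts to look and compute and a tool call to move; the robot and the scene stay as the last step left them, time stands still between calls to the robot, and variables do not carry over. Pictures are saved under pics/ and viewed, at most 12 in all, crops included, and the job is handed in when it is done.

Besides the shell and the picture viewer there is one more tool, called after ">>>" by a JSON object that holds its "fn" and its "kwargs". step_arm: Moves the arm, as the interface text tells. Its arguments: {"type":"object","properties":{"commands":{"type":"array"}},"required":["commands"]}

```bash
mkdir -p pics; cat > h.py <<'E'
import numpy as np, cv2
from bench import robot, eyes, models
from scipy.spatial.transform import Rotation as R
def snap(n):
    o=robot.get_obs(); s=eyes.snapshot(n)
    if n=="wrist":
        T=np.eye(4); T[:3,:3]=R.from_euler('xyz',o["ee_rot"]).as_matrix(); T[:3,3]=o["tool_pos"]
        C=T@np.array(s["tool_from_camera"]); s["eye"]=C[:3,3]; s["rotation"]=C[:3,:3]
    return s
def ray(s,xy):
    K=np.array(s["camera_matrix"]); p=np.linalg.solve(K,[xy[0],xy[1],1.]); d=np.array(s["rotation"])@[p[0],-p[1],-p[2]]
    return np.array(s["eye"]),d/np.linalg.norm(d)
def atz(s,xy,z):
    e,d=ray(s,xy); return e+d*(z-e[2])/d[2]
def proj(s,P):
    q=np.array(s["rotation"]).T@(np.array(P)-s["eye"]); q=np.array(s["camera_matrix"])@[q[0],-q[1],-q[2]]; return q[:2]/q[2]
def tri(sx):
    A=0;b=0
    for s,xy in sx:
        e,d=ray(s,xy); M=np.eye(3)-np.outer(d,d); A=A+M; b=b+M@e
    return np.linalg.solve(A,b)
def save(s,f): cv2.imwrite("pics/"+f,s["color"][:,:,::-1])
E
python3 - <<'E'
from h import *
S={n:snap(n) for n in ("scene","side","wrist")}
print({k:v for k,v in S["scene"].items() if k!="color"})
for n in S: save(S[n],n+"0.png")
for q in "dock lane_neg lane_pos carrier_board carrier_empty jar canister tray dish".split():
    got={}
    for n in S:
        t=models.tip_of(S[n],q)[:3]
        print(q,n,[(np.round(x["xy"]),round(x["confidence"],2)) for x in t])
        if t: got[n]=t[0]["xy"]
    if len(got)>1: print("   tri",np.round(tri([(S[n],got[n]) for n in got]),3))
print(robot.get_obs()["ee_rot"])
E
```

```text
{'camera_matrix': array([[373.03584988,   0.        , 314.39298545],
       [  0.        , 373.03584988, 203.30757344],
       [  0.        ,   0.        ,   1.        ]]), 'eye': array([1.26336775, 0.10010881, 0.5657709 ]), 'rotation': array([ 0.87720127, -0.01353375,  1.72330932]), 'shot': 1}
dock scene [(array([286., 185.]), 0.96)]
dock side [(array([280., 234.]), 0.8)]
dock wrist []
   tri [ 0.922 -0.359  0.606]
lane_neg scene [(array([336., 179.]), 0.93)]
lane_neg side [(array([264., 199.]), 0.79), (array([266., 217.]), 0.49)]
lane_neg wrist []
   tri [ 0.922 -0.359  0.606]
lane_pos scene [(array([320., 207.]), 0.94)]
lane_pos side [(array([310., 202.]), 0.95), (array([250., 256.]), 0.57), (array([292., 146.]), 0.49)]
lane_pos wrist []
   tri [ 0.922 -0.359  0.606]
carrier_board scene [(array([236., 190.]), 0.84)]
carrier_board side [(array([298., 261.]), 0.69)]
carrier_board wrist []
   tri [ 0.922 -0.359  0.606]
carrier_empty scene [(array([256., 160.]), 0.88)]
carrier_empty side [(array([248., 255.]), 0.59)]
carrier_empty wrist []
   tri [ 0.922 -0.359  0.606]
jar scene [(array([312., 175.]), 0.74)]
jar side [(array([265., 214.]), 0.8), (array([252., 254.]), 0.75)]
jar wrist []
   tri [ 0.922 -0.359  0.606]
canister scene [(array([327., 263.]), 0.9), (array([395., 244.]), 0.89), (array([180., 175.]), 0.88)]
canister side [(array([299., 222.]), 0.89), (array([338., 173.]), 0.74), (array([281., 324.]), 0.73)]
canister wrist []
   tri [ 0.922 -0.359  0.606]
tray scene [(array([454., 197.]), 0.96)]
tray side [(array([276., 153.]), 0.8)]
tray wrist []
   tri [ 0.922 -0.359  0.606]
dish scene [(array([471., 210.]), 0.67)]
dish side [(array([292., 147.]), 0.65)]
dish wrist []
   tri [ 0.922 -0.359  0.606]
[ 3.14153917e+00 -1.72348595e-06  2.78679297e+00]
```

The camera rotation is given as roll, pitch, yaw, so I'll convert it to a matrix.

```bash
python3 - <<'E'
s=open('h.py').read()
s=s.replace('''    return s
def ray''','''    else: s["rotation"]=R.from_euler('xyz',s["rotation"]).as_matrix()
    return s
def ray''')
open('h.py','w').write(s)
E
python3 - <<'E'
from h import *
S={n:snap(n) for n in ("scene","side")}
for n in S: print(n,S[n]["eye"],-S[n]["rotation"][:,2])
for q in "dock lane_neg lane_pos carrier_board carrier_empty jar canister tray dish".split():
    T={n:models.tip_of(S[n],q)[:5] for n in S}
    for a in T["scene"]:
        for b in T["side"]:
            P=tri([(S["scene"],a["xy"]),(S["side"],b["xy"])])
            e=max(np.linalg.norm(proj(S[n],P)-x["xy"]) for n,x in (("scene",a),("side",b)))
            if e<6: print(q,np.round(a["xy"]),np.round(b["xy"]),np.round(P,3),round(e,1),round(a["confidence"],2),round(b["confidence"],2))
E
```

```text
scene [1.26336775 0.10010881 0.5657709 ] [-0.76134139 -0.10826965 -0.63924719]
side [ 0.5797604  -0.81763604  0.64534139] [ 0.0506431   0.80407443 -0.59236777]
dock [290. 184.] [279. 231.] [ 0.526 -0.07  -0.001] 1.3 0.63 0.79
lane_neg [336. 178.] [268. 202.] [0.493 0.044 0.006] 1.2 0.76 0.66
lane_pos [323. 205.] [310. 201.] [0.611 0.028 0.016] 0.1 0.61 0.61
carrier_board [235. 188.] [297. 261.] [ 0.574 -0.194  0.011] 0.7 0.7 0.86
carrier_empty [254. 164.] [251. 254.] [ 0.468 -0.174  0.015] 1.5 0.77 0.87
jar [311. 174.] [266. 217.] [ 0.491 -0.022  0.008] 1.8 0.95 0.77
canister [288. 195.] [300. 225.] [ 0.582 -0.062  0.008] 0.4 0.92 0.86
canister [396. 246.] [337. 172.] [0.702 0.193 0.004] 0.4 0.84 0.72
canister [326. 258.] [365. 199.] [0.764 0.052 0.004] 2.8 0.76 0.74
tray [457. 197.] [277. 153.] [ 0.51   0.343 -0.004] 2.0 0.84 0.64
dish [467. 212.] [293. 146.] [0.566 0.358 0.007] 1.3 0.74 0.79
```

View pics/scene0.png

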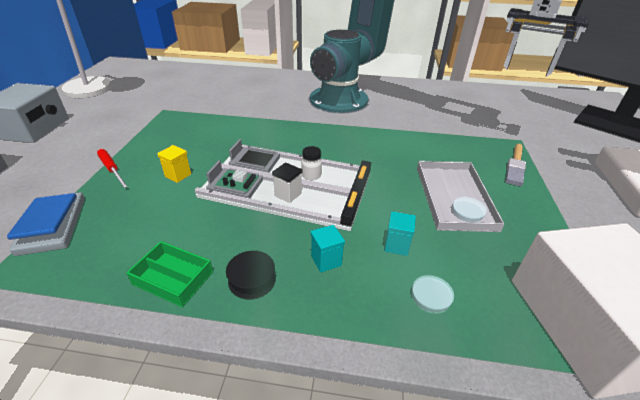

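View pics/side0.png

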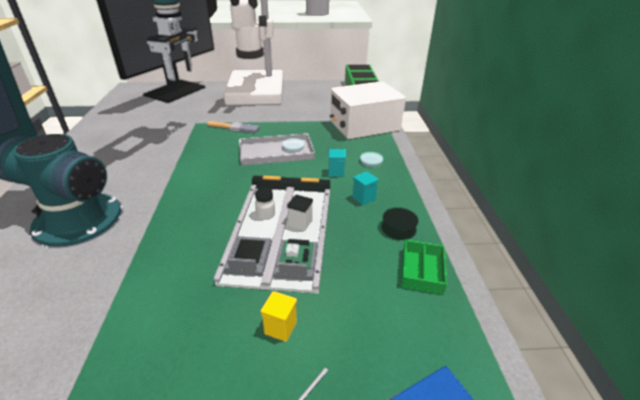

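The board's carrier is in the +x lane and the white canister is ahead of it. The jar is in the other lane. In the scene image the canister is at (288,180), the board at (236,180) and the tray at (457,195). I'll look from the wrist over the tray, then over the dock.

>>> {"fn": "step_arm", "kwargs": {"commands": [[[-48, -18, 0, 0, 0, 0, 94], [-48, -18, 0, 0, 0, 0, 94], [-48, -18, 0, 0, 0, 0, 94], [-48, -18, 0, 0, 0, 0, 94], [-48, -18, 0, 0, 0, 0, 94], [-48, -18, 0, 0, 0, 0, 94], [-48, -18, 0, 0, 0, 0, 94], [0, 0, 0, 0, 0, 0, 94], [0, 0, 0, 0, 0, 0, 94]]]}}

```text
time: 3.62
tool_pos: [0.4622, 0.281, 0.4046]
ee_rot: [3.141, -0.001, 2.786]
wrist_force: [0.2, -0.3, 0.1]
width: 0.0941
finger_force: 0.0
```

```bash
python3 - <<'E'
from h import *
import pickle
o=robot.get_obs(); print(o["time"],o["tool_pos"],o["ee_rot"])
w=snap("wrist"); save(w,"wtray.png"); print(np.round(w["tool_from_camera"],3)); pickle.dump(w,open("wtray.pkl","wb"))
for q in ("tray","dish"):
    for t in models.tip_of(w,q)[:2]: print(q,t["xy"],t["confidence"],atz(w,t["xy"],0.003))
for t in models.masks_of(w,"tray")[:1]:
    c,_=cv2.findContours(t["mask"].astype(np.uint8),0,2); r=cv2.minAreaRect(max(c,key=cv2.contourArea)); print([np.round(atz(w,p,.025),3) for p in cv2.boxPoints(r)])
E
```

```text
3.625 [0.46221171 0.28098645 0.40462823] [ 3.14131715e+00 -7.92027780e-04  2.78644292e+00]
[[-0.     0.974  0.228  0.066]
 [ 1.    -0.     0.001 -0.001]
 [ 0.001  0.228 -0.974  0.02 ]
 [ 0.     0.     0.     1.   ]]
tray [382.2, 203.5] 0.84 [0.50782202 0.33490039 0.003     ]
dish [414.5, 244.5] 0.63 [0.56656825 0.35459224 0.003     ]
[array([0.392, 0.251, 0.025]), array([0.382, 0.389, 0.025]), array([0.618, 0.424, 0.025]), array([0.64 , 0.267, 0.025])]
```

>>> {"fn": "step_arm", "kwargs": {"commands": [[[-26, -45, 0, 0, 0, 0, 94], [-26, -45, 0, 0, 0, 0, 94], [-26, -45, 0, 0, 0, 0, 94], [-26, -45, 0, 0, 0, 0, 94], [-26, -45, 0, 0, 0, 0, 94], [-26, -45, 0, 0, 0, 0, 94], [-26, -45, 0, 0, 0, 0, 94], [0, 0, 0, 0, 0, 0, 94], [0, 0, 0, 0, 0, 0, 94]]]}}

```text
time: 4.95
tool_pos: [0.5235, -0.0768, 0.4047]
ee_rot: [3.141, -0.0, 2.788]
wrist_force: [-0.2, 1.2, -0.0]
width: 0.0941
finger_force: 0.0
```

```bash
python3 - <<'E'
from h import *
import pickle
o=robot.get_obs(); print(o["time"],o["tool_pos"],o["ee_rot"],o["joint_positions"])
w=snap("wrist"); save(w,"wdock.png"); pickle.dump(w,open("wdock.pkl","wb"))
for q,z in (("dock",0),("lane_pos",.012),("lane_neg",.012),("carrier_board",.012),("carrier_empty",.012),("canister",.012),("jar",.012)):
    for t in models.tip_of(w,q)[:2]: print(q,np.round(t["xy"]),round(t["confidence"],2),np.round(atz(w,t["xy"],z),3))
E
```

```text
4.95 [ 0.52350843 -0.076814    0.40472447] [ 3.14078177e+00 -2.82786762e-04  2.78772380e+00] [-2.53106442e-01  4.06499838e-02  1.41984208e+00  8.40342165e-04
  1.68130034e+00 -1.46994122e+00]
dock [324. 192.] 0.58 [ 0.534 -0.08   0.   ]
dock [239. 261.] 0.45 [ 0.578 -0.201  0.   ]
lane_pos [432. 220.] 0.57 [0.604 0.023 0.012]
lane_neg [421. 121.] 0.77 [0.498 0.041 0.012]
carrier_board [238. 260.] 0.75 [ 0.573 -0.197  0.012]
carrier_empty [211. 162.] 0.8 [ 0.461 -0.18   0.012]
canister [591. 242.] 0.75 [0.69  0.182 0.012]
canister [356. 230.] 0.67 [ 0.585 -0.06   0.012]
jar [360. 137.] 0.64 [ 0.491 -0.024  0.012]
```

View pics/wdock.png

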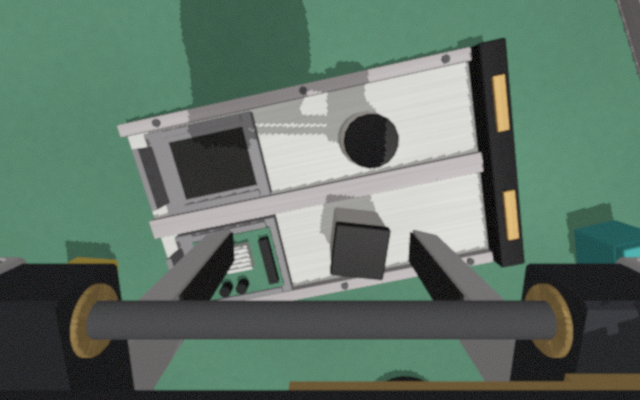

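View pics/wtray.png

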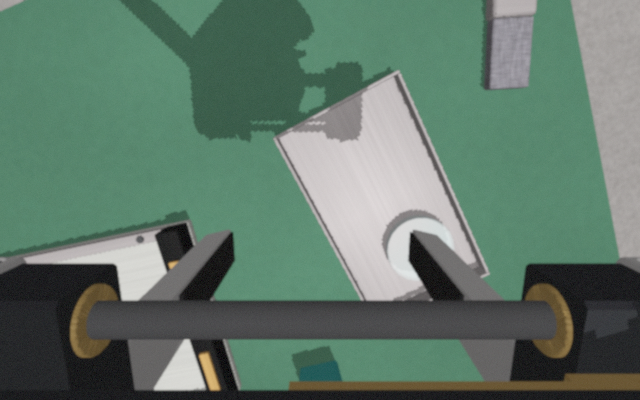

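wtray shows the tray corners at (276,138), (398,72) and (487,272), with the dish at (420,248). wdock shows the square canister lid at about (360,250), slightly turned, and the jar's round lid at (371,140). Next I'll work out the geometry.

```bash
python3 - <<'E'
from h import *
import pickle
w=pickle.load(open("wdock.pkl","rb")); t=pickle.load(open("wtray.pkl","rb"))
# lid quad: dark pixels in window
g=cv2.cvtColor(w["color"],cv2.COLOR_RGB2GRAY); m=(g<95).astype(np.uint8); m[:,:318]=0;m[:215]=0;m[290:]=0;m[:,402:]=0
c,_=cv2.findContours(m,0,2); k=max(c,key=cv2.contourArea); r=cv2.minAreaRect(k); print("lid px",r)
Q=np.array([atz(w,p,.084) for p in cv2.boxPoints(r)])[:,:2]; print(np.round(Q,4)); print("lid c",Q.mean(0),[ (np.linalg.norm(b-a),np.degrees(np.arctan2(*(b-a)[::-1]))) for a,b in zip(Q,np.roll(Q,-1,0))])
# rail lines (z=.024)
f=lambda s,p,z:atz(s,p,z)[:2]
for a,b in (((122,126),(470,51)),((152,222),(482,155))):
    d=f(w,b,.024)-f(w,a,.024); print("rail yaw from y",np.degrees(np.arctan2(d[1],d[0]))-90)
T=[f(t,p,.025) for p in ((276,138),(398,72),(487,272))]; print("tray",np.round(T,4))
d=T[2]-T[1]; print(np.linalg.norm(d),np.degrees(np.arctan2(d[1],d[0])),np.linalg.norm(T[1]-T[0])); c=(T[0]+T[2])/2; print("centre",c, "place", c-.065*d/np.linalg.norm(d))
print("block face corners",f(w,(471,52),.024),f(w,(490,245),.024))
print("carrier board front edge",f(w,(274,218),.028),f(w,(290,290),.028))
# two-view heights of the canister: mask top centre
S={n:snap(n) for n in ("scene","side")}; 
P=np.r_[Q.mean(0),.084]
for n in S: print(n,"lid centre reproj",proj(S[n],P)); 
for n in S: 
  im=S[n]["color"]; u,v=proj(S[n],P).astype(int); gg=cv2.cvtColor(im,cv2.COLOR_RGB2GRAY)[v-12:v+14,u-16:u+16]; mm=(gg<80).astype(np.uint8); nn,l,st,cc=cv2.connectedComponentsWithStats(mm); i=1+np.argmax(st[1:,4]); S[n]["c"]=cc[i]+[u-16,v-12]; print(n,"dark centroid",S[n]["c"],st[i])
print("tri lid",tri([(S[n],S[n]["c"]) for n in S]), tri([(S[n],S[n]["c"]) for n in S]+[(w,r[0])]))
E
```

```text
lid px ((359.0068359375, 250.68492126464844), (55.744651794433594, 55.482940673828125), 6.009005546569824)
[[ 0.5941 -0.0973]
 [ 0.5462 -0.0743]
 [ 0.5684 -0.0298]
 [ 0.6174 -0.0511]]
lid c [ 0.5815185  -0.06313237] [(np.float64(0.05311142877977044), np.float64(154.4169125954899)), (np.float64(0.049783491035428305), np.float64(63.489431270829854)), (np.float64(0.053391952549221786), np.float64(-23.517310655551718)), (np.float64(0.05171227222722265), np.float64(-116.74838337884127))]
rail yaw from y -8.696923383542739
rail yaw from y -8.615462932956788
tray [[0.4    0.2539]
 [0.3828 0.3879]
 [0.6153 0.417 ]]
0.2343164591087735 7.146434177707508 0.13514275626333885
centre [0.50766775 0.33544698] place [0.4431727  0.32736062]
block face corners [0.45111242 0.10132797] [0.64784875 0.07074957]
carrier board front edge [ 0.53776324 -0.13646383] [ 0.62046609 -0.15084452]
scene lid centre reproj [286.0110415  169.35802662]
side lid centre reproj [299.31526216 201.20543228]
scene dark centroid [286.98820059 171.93215339] [  3   6  29  19 339]
side dark centroid [299.66796875 203.22265625] [  5   7  24  16 256]
tri lid [ 0.58196586 -0.06131657  0.07694366] [ 0.58266767 -0.06216217  0.07767369]
```

The canister is at (0.582, -0.062). Its sides point along 64.5° and -25.5°, and its top is at about 0.08. I'll turn by +0.092 and descend to grasp height z=0.054.

>>> {"fn": "step_arm", "kwargs": {"commands": [[[-50, 34, 0, 0, 0, 0, 80], [0, 0, 0, 0, 0, 0.092, 80], [0, 0, 43, 0, 0, 0, 80], [0, 0, 43, 0, 0, 0, 80], [0, 0, 43, 0, 0, 0, 80], [0, 0, 41, 0, 0, 0, 80], [0, 0, 0, 0, 0, 0, 80], [0, 0, 0, 0, 0, 0, 80]]]}}

```text
time: 6.45
tool_pos: [0.583, -0.0633, 0.2364]
ee_rot: [3.141, 0.002, 2.695]
wrist_force: [0.4, 0.1, 1.1]
width: 0.08
finger_force: 0.0
```

```bash
python3 - <<'E'
from h import *
o=robot.get_obs(); print(o["tool_pos"],o["ee_rot"],o["width"],o["wrist_force"])
w=snap("wrist"); s=snap("side"); c=s["color"][150:300,200:400]; c=cv2.resize(c,(533,400)); cv2.imwrite("pics/pre.png",np.hstack([c,cv2.resize(w["color"],(267,400))])[:,:,::-1])
E
```

```text
[ 0.58297126 -0.06333755  0.23639454] [3.14091513e+00 2.41150891e-03 2.69482876e+00] 0.08001854323065545 [0.39756218 0.14057613 1.0745453 ]
```

View pics/pre.png

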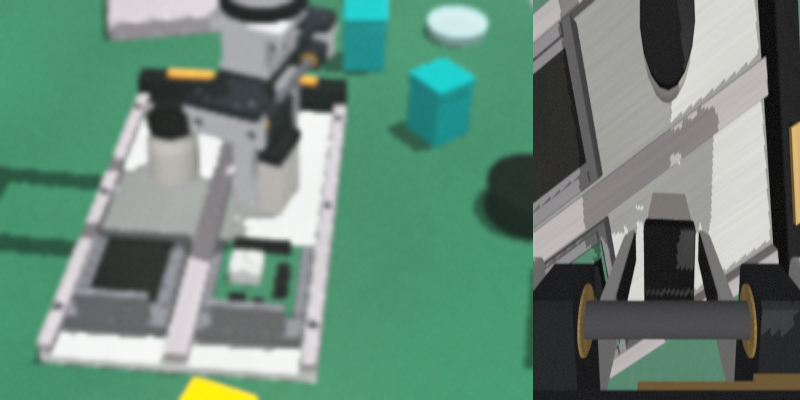

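The fingers straddle the canister and are aligned with it. I'll go 3 mm lower, close and lift.

>>> {"fn": "step_arm", "kwargs": {"commands": [[[0, 0, 3, 0, 0, 0, 80], [0, 0, 0, 0, 0, 0, 40], [0, 0, 0, 0, 0, 0, 40], [0, 0, 0, 0, 0, 0, 40], [0, 0, 0, 0, 0, 0, 40], [0, 0, 0, 0, 0, 0, 40], [0, 0, 0, 0, 0, 0, 40], [0, 0, 0, 0, 0, 0, 40]]]}}

```text
time: 7.55
tool_pos: [0.5825, -0.063, 0.2319]
ee_rot: [3.141, 0.001, 2.695]
wrist_force: [1.5, 2.6, 1.4]
width: 0.0501
finger_force: 29.9
```

Gripped at 50 mm. Lifting now.

>>> {"fn": "step_arm", "kwargs": {"commands": [[[0, 0, -20, 0, 0, 0, 40], [0, 0, -40, 0, 0, 0, 40], [0, 0, -40, 0, 0, 0, 40], [0, 0, 0, 0, 0, 0, 40]]]}}

```text
time: 8.05
tool_pos: [0.5828, -0.0638, 0.3347]
ee_rot: [3.141, 0.007, 2.694]
wrist_force: [0.7, -0.6, -3.3]
width: 0.0497
finger_force: 29.9
```

```bash
python3 - <<'E'
from h import *
o=robot.get_obs(); p=o["tool_pos"];r=R.from_euler('xyz',o["ee_rot"]); print(p,o["ee_rot"],o["width"])
print("to place, tool mm", r.inv().apply(np.array([.440,.327,p[2]])-p)*1e3)
w=snap("wrist");s=snap("side");cv2.imwrite("pics/lift.png",np.hstack([cv2.resize(s["color"][100:300,200:400],(400,400)),cv2.resize(w["color"][100:],(400,250)) .repeat(1,0) if 0 else cv2.resize(w["color"],(400,400))])[:,:,::-1])
E
```

```text
[ 0.58282269 -0.06382067  0.33469937] [3.14122608 0.00655196 2.69431775] 0.049663195782039156
to place, tool mm [297.80058686 290.60371738  -1.84467657]
```

View pics/lift.png

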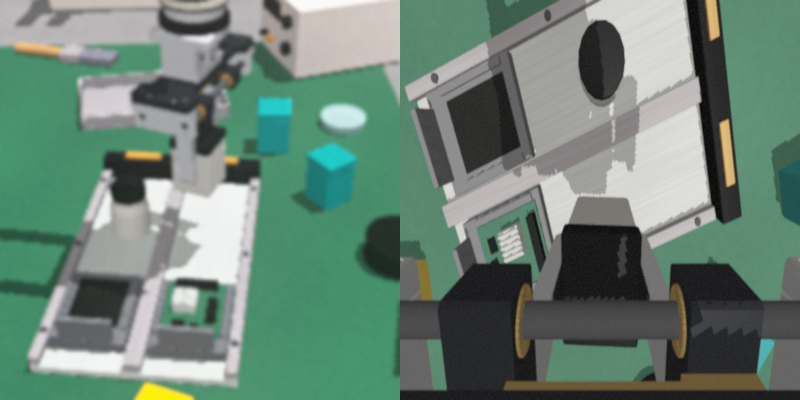

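The canister is held upright and lifted clear. Carrying it to the tray's free half at (0.440, 0.327).

>>> {"fn": "step_arm", "kwargs": {"commands": [[[10, 10, 0, 0, 0, 0, 40], [26, 25, 0, 0, 0, 0, 40], [36, 35, 0, 0, 0, 0, 40], [36, 35, 0, 0, 0, 0, 40], [36, 35, 0, 0, 0, 0, 40], [36, 35, 0, 0, 0, 0, 40], [36, 35, 0, 0, 0, 0, 40], [36, 35, 0, 0, 0, 0, 40], [26, 25, 0, 0, 0, 0, 40], [20, 20, 0, 0, 0, 0, 40], [0, 0, 0, 0, 0, 0, 40], [0, 0, 0, 0, 0, 0, 40], [0, 0, 40, 0, 0, 0, 40], [0, 0, 40, 0, 0, 0, 40], [0, 0, 0, 0, 0, 0, 40], [0, 0, 0, 0, 0, 0, 40]]]}}

```text
time: 10.15
tool_pos: [0.4396, 0.3267, 0.253]
ee_rot: [3.14, 0.001, 2.694]
wrist_force: [-0.6, 0.2, -2.5]
width: 0.0495
finger_force: 29.9
```

```bash
python3 - <<'E'
from h import *
o=robot.get_obs(); print(o["tool_pos"],o["ee_rot"],o["width"],o["wrist_force"])
s=snap("side"); c=snap("scene"); cv2.imwrite("pics/place.png",np.hstack([cv2.resize(s["color"][60:200,210:350],(400,400)),cv2.resize(c["color"][100:260,380:540],(400,400))])[:,:,::-1])
E
```

```text
[0.43957678 0.32670675 0.25300675] [3.14010469e+00 1.07396358e-03 2.69365434e+00] 0.04952376337487173 [-0.62288236  0.24705245 -2.46282674]
```

View pics/place.png

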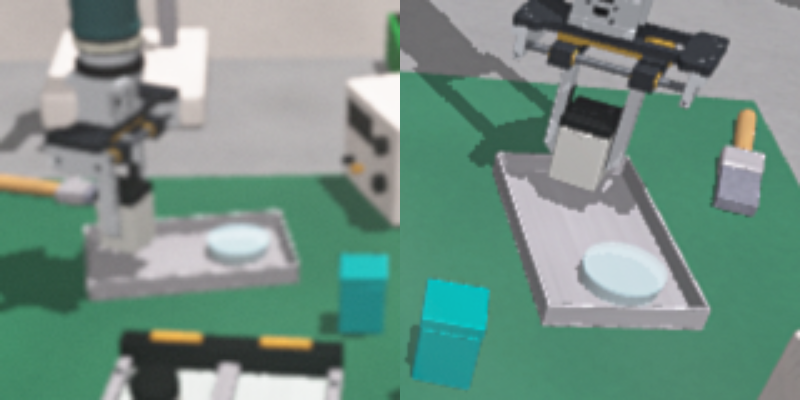

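The canister hangs over the tray's free half, clear of the walls and dish. Its floor height corresponds to TCP z≈0.223, so I'll lower it gently and watch the force.

>>> {"fn": "step_arm", "kwargs": {"commands": [[[0, 0, 15, 0, 0, 0, 40], [0, 0, 10, 0, 0, 0, 40], [0, 0, 3, 0, 0, 0, 40], [0, 0, 1, 0, 0, 0, 40], [0, 0, 0, 0, 0, 0, 40]]]}}

```text
time: 10.88
tool_pos: [0.4389, 0.3272, 0.2229]
ee_rot: [3.141, 0.0, 2.695]
wrist_force: [-1.2, -0.2, -1.1]
width: 0.05
finger_force: 29.9
```

>>> {"fn": "step_arm", "kwargs": {"commands": [[[0, 0, 1, 0, 0, 0, 40], [0, 0, 0, 0, 0, 0, 40], [0, 0, 0, 0, 0, 0, 56], [0, 0, 0, 0, 0, 0, 72], [0, 0, 0, 0, 0, 0, 72], [0, 0, 0, 0, 0, 0, 72], [0, 0, -20, 0, 0, 0, 72], [0, 0, -50, 0, 0, 0, 72], [0, 0, -50, 0, 0, 0, 72], [0, 0, 0, 0, 0, 0, 72]]]}}

```text
time: 12.12
tool_pos: [0.4398, 0.3276, 0.3474]
ee_rot: [3.132, 0.006, 2.695]
wrist_force: [0.5, -0.1, 0.4]
width: 0.072
finger_force: 0.0
```

```bash
python3 - <<'E'
from h import *
o=robot.get_obs(); p=o["tool_pos"]; r=R.from_euler('xyz',o["ee_rot"]); print(o["time"],p,o["ee_rot"],o["width"],o["wrist_force"])
s=snap("side"); c=snap("scene"); w=snap("wrist")
cv2.imwrite("pics/placed.png",np.hstack([cv2.resize(s["color"][60:200,210:350],(400,400)),cv2.resize(c["color"][100:260,380:540],(400,400))])[:,:,::-1])
for n,q in (("canister","canister"),("board","carrier_board"),("lp","lane_pos"),("ln","lane_neg")):
    A=models.tip_of(c,q);B=models.tip_of(s,q)
    for a in A:
        for b in B:
            P=tri([(c,a["xy"]),(s,b["xy"])]); e=np.linalg.norm(proj(c,P)-a["xy"])
            if e<3: print(n,np.round(P,3),round(e,1))
E
```

```text
12.125 [0.43975663 0.32762816 0.34741756] [3.13212853 0.00610903 2.69476845] 0.07203632468319829 [ 0.48397814 -0.09266584  0.39848801]
canister [ 0.539 -0.361  0.007] 1.0
canister [0.768 0.055 0.   ] 0.4
canister [0.439 0.324 0.003] 0.9
canister [0.706 0.196 0.006] 0.4
board [ 0.573 -0.195  0.013] 0.6
ln [0.499 0.043 0.013] 1.5
```

View pics/placed.png

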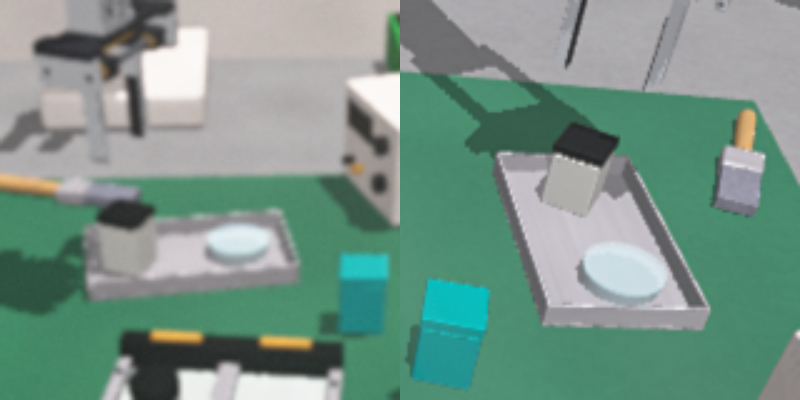

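The canister stands upright on the tray floor at (0.439, 0.324, 0.003), released. Next I'll go behind the board carrier's push plate with the fingers closed and turned across the lane.

>>> {"fn": "step_arm", "kwargs": {"commands": [[[-31, -41, 0, 0, 0, 0, 30], [-31, -41, 0, 0, 0, 0, 0], [-31, -41, 0, 0, 0, 0, 0], [-31, -41, 0, 0, 0, 0, 0], [-31, -41, 0, 0, 0, 0, 0], [-31, -41, 0, 0, 0, 0, 0], [-31, -41, 0, 0, 0, 0, 0], [-31, -41, 0, 0, 0, 0, 0], [-31, -41, 0, 0, 0, 0, 0], [-31, -41, 0, 0, 0, 0, 0], [-31, -41, 0, 0, 0, 0, 0], [-31, -41, 0, 0, 0, 0, 0], [0, 0, 0, 0, 0, 0.182, 0], [0, 0, 0, 0, 0, 0.182, 0], [0, 0, 0, 0, 0, 0.182, 0], [0, 0, 0, 0, 0, 0.182, 0], [0, 0, 0, 0, 0, 0.182, 0], [0, 0, 0, 0, 0, 0.182, 0], [0, 0, 0, 0, 0, 0.182, 0], [0, 0, 0, 0, 0, 0, 0]]]}}

```text
time: 15.18
tool_pos: [0.5618, -0.2774, 0.3414]
ee_rot: [-3.141, -0.0, 1.423]
wrist_force: [0.8, 0.2, -0.5]
width: 0.0005
finger_force: 0.0
```

```bash
python3 - <<'E'
from h import *
o=robot.get_obs(); p=o["tool_pos"]; r=R.from_euler('xyz',o["ee_rot"]); print(o["time"],p,o["ee_rot"],o["width"])
w=snap("wrist"); save(w,"push0.png")
for q,z in (("carrier_board",.012),("lane_pos",.012),("lane_neg",.012),("jar",.012)):
    for t in models.tip_of(w,q)[:2]: print(q,np.round(t["xy"]),round(t["confidence"],2),np.round(atz(w,t["xy"],z),3))
print("to start",r.inv().apply(np.array([.5595,-.278,.233])-p)*1e3)
E
```

```text
15.175 [ 0.56179436 -0.27739536  0.34142677] [-3.14133733e+00 -2.19846378e-04  1.42295602e+00] 0.00047040199310271433
carrier_board [321. 103.] 0.88 [ 0.573 -0.2    0.012]
to start [ -0.95985028  -2.1525819  108.42711659]
```

View pics/push0.png

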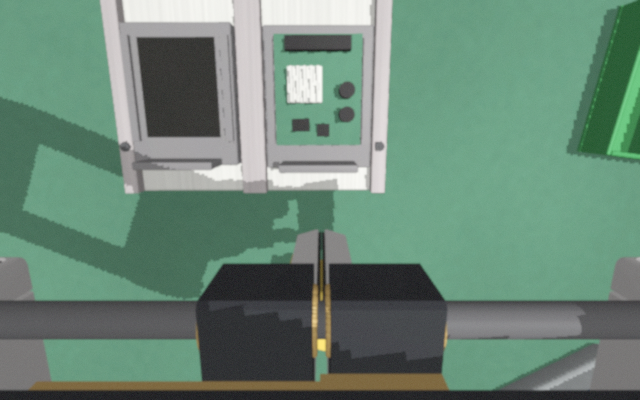

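The tool x axis now lies along the lane. The push plate at (318,168) is centred on the closed fingers at column 321. Descending, then starting to push.

>>> {"fn": "step_arm", "kwargs": {"commands": [[[0, -1, 36, 0, 0, 0, 0], [0, 0, 36, 0, 0, 0, 0], [0, 0, 36, 0, 0, 0, 0], [0, 0, 0, 0, 0, 0, 0], [12, 0, 0, 0, 0, 0, 0], [12, 0, 0, 0, 0, 0, 0], [12, 0, 0, 0, 0, 0, 0], [12, 0, 0, 0, 0, 0, 0], [0, 0, 0, 0, 0, 0, 0]]]}}

```text
time: 16.55
tool_pos: [0.5686, -0.2287, 0.2352]
ee_rot: [3.139, 0.0, 1.422]
wrist_force: [0.4, -1.1, 1.7]
width: 0.0005
finger_force: 0.5
```

```bash
python3 - <<'E'
from h import *
o=robot.get_obs(); print(o["time"],o["tool_pos"],o["ee_rot"],o["wrist_force"])
w=snap("wrist"); c=snap("scene"); 
for s in (w,c):
  for t in models.tip_of(s,"carrier_board")[:1]: print(np.round(t["xy"]),round(t["confidence"],2),np.round(atz(s,t["xy"],.012),3))
E
```

```text
16.55 [ 0.56855035 -0.22870323  0.23520481] [3.13877476e+00 1.96127656e-05 1.42210298e+00] [ 0.36154638 -1.10752967  1.72998393]
[318. 123.] 0.67 [ 0.577 -0.166  0.012]
[244. 190.] 0.62 [ 0.583 -0.169  0.012]
```

The carrier is moving with about 1 N of force, and its origin (0.578, -0.166) matches the TCP plus 63 mm. About 190 mm remain.

>>> {"fn": "step_arm", "kwargs": {"commands": [[[15, 0, 0, 0, 0, 0, 0], [20, 0, 0, 0, 0, 0, 0], [20, 0, 0, 0, 0, 0, 0], [20, 0, 0, 0, 0, 0, 0], [20, 0, 0, 0, 0, 0, 0], [20, 0, 0, 0, 0, 0, 0], [20, 0, 0, 0, 0, 0, 0], [15, 0, 0, 0, 0, 0, 0], [10, 0, 0, 0, 0, 0, 0], [5, 0, 0, 0, 0, 0, 0], [0, 0, 0, 0, 0, 0, 0]]]}}

```text
time: 18.12
tool_pos: [0.5928, -0.0663, 0.2339]
ee_rot: [3.141, -0.001, 1.421]
wrist_force: [0.2, 0.3, -1.0]
width: 0.0004
finger_force: 0.0
```

>>> {"fn": "step_arm", "kwargs": {"commands": [[[4, 0, 0, 0, 0, 0, 0], [4, 0, 0, 0, 0, 0, 0], [4, 0, 0, 0, 0, 0, 0], [0, 0, 0, 0, 0, 0, 0]]]}}

```text
time: 18.62
tool_pos: [0.5946, -0.0545, 0.2339]
ee_rot: [3.141, -0.0, 1.421]
wrist_force: [-0.5, -2.3, 1.5]
width: 0.0003
finger_force: 1.0
```

>>> {"fn": "step_arm", "kwargs": {"commands": [[[3, 0, 0, 0, 0, 0, 0], [3, 0, 0, 0, 0, 0, 0], [2, 0, 0, 0, 0, 0, 0], [0, 0, 0, 0, 0, 0, 0]]]}}

```text
time: 19.12
tool_pos: [0.5957, -0.0466, 0.2339]
ee_rot: [3.141, -0.0, 1.421]
wrist_force: [-0.7, -3.6, 2.8]
width: 0.0002
finger_force: 1.6
```

>>> {"fn": "step_arm", "kwargs": {"commands": [[[2, 0, 0, 0, 0, 0, 0], [2, 0, 0, 0, 0, 0, 0], [0, 0, 0, 0, 0, 0, 0]]]}}

```text
time: 19.5
tool_pos: [0.5963, -0.0428, 0.2339]
ee_rot: [3.141, -0.0, 1.421]
wrist_force: [-0.5, -4.5, 2.6]
width: 0.0006
finger_force: 2.1
```

>>> {"fn": "step_arm", "kwargs": {"commands": [[[2, 0, 0, 0, 0, 0, 0], [1, 0, 0, 0, 0, 0, 0], [0, 0, 0, 0, 0, 0, 0]]]}}

```text
time: 19.88
tool_pos: [0.5967, -0.04, 0.2339]
ee_rot: [3.141, 0.0, 1.421]
wrist_force: [-0.9, -4.8, 4.0]
width: 0.0003
finger_force: 2.4
```

>>> {"fn": "step_arm", "kwargs": {"commands": [[[2, 0, 0, 0, 0, 0, 0], [1, 0, 0, 0, 0, 0, 0], [0, 0, 0, 0, 0, 0, 0]]]}}

```text
time: 20.25
tool_pos: [0.5972, -0.0385, 0.2339]
ee_rot: [3.141, 0.004, 1.42]
wrist_force: [-1.1, -9.7, 3.0]
width: 0.0003
finger_force: 4.8
```

>>> {"fn": "step_arm", "kwargs": {"commands": [[[2, 0, 0, 0, 0, 0, 0], [1, 0, 0, 0, 0, 0, 0], [0, 0, 0, 0, 0, 0, 0]]]}}

```text
time: 20.62
tool_pos: [0.5974, -0.0375, 0.234]
ee_rot: [3.141, 0.009, 1.419]
wrist_force: [-1.9, -14.8, 4.0]
width: 0.0004
finger_force: 8.0
```

```bash
python3 - <<'E'
from h import *
o=robot.get_obs(); print(o["time"],o["tool_pos"],o["wrist_force"])
c=snap("scene"); s=snap("side"); w=snap("wrist")
for x in (c,s,w):
  for t in models.tip_of(x,"carrier_board")[:1]: print(np.round(t["xy"]),round(t["confidence"],2),np.round(atz(x,t["xy"],.012),3))
cv2.imwrite("pics/home.png",np.hstack([cv2.resize(w["color"][:300,120:520],(480,400)),cv2.resize(c["color"][130:240,270:380],(320,400))])[:,:,::-1])
E
```

```text
20.625 [ 0.59739822 -0.03747681  0.23402326] [ -1.92080292 -14.77259351   4.01419234]
[320. 205.] 0.81 [0.608 0.02  0.012]
[309. 201.] 0.83 [0.608 0.033 0.012]
[318. 121.] 0.97 [0.605 0.024 0.012]
```

View pics/home.png

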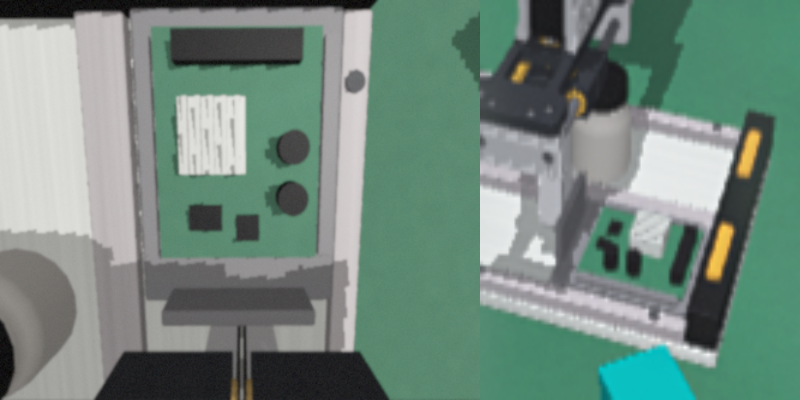

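The carrier's front sits against the black block with no floor showing between, and the force rose to 15 N without travel, so it is home. Backing off and rising.

>>> {"fn": "step_arm", "kwargs": {"commands": [[[-10, 0, 0, 0, 0, 0, 0], [-20, 0, 0, 0, 0, 0, 0], [-20, 0, 0, 0, 0, 0, 0], [0, 0, -40, 0, 0, 0, 0], [0, 0, -50, 0, 0, 0, 0], [0, 0, -40, 0, 0, 0, 0], [0, 0, 0, 0, 0, 0, 0], [0, 0, 0, 0, 0, 0, 0]]]}}

```text
time: 21.92
tool_pos: [0.5898, -0.0838, 0.3622]
ee_rot: [-3.14, -0.001, 1.42]
wrist_force: [-0.0, 0.2, 0.3]
width: 0.0002
finger_force: 0.0
```

```bash
python3 - <<'E'
from h import *
o=robot.get_obs(); print(o["time"],o["tool_pos"],o["wrist_force"])
c=snap("scene"); s=snap("side"); w=snap("wrist")
for q in ("carrier_board","carrier_empty","jar","canister","dish"):
  A=models.tip_of(c,q);B=models.tip_of(s,q)
  for a in A:
    for b in B:
      P=tri([(c,a["xy"]),(s,b["xy"])]); e=np.linalg.norm(proj(c,P)-a["xy"])
      if e<3: print(q,np.round(P,3),round(e,1))
for t in models.tip_of(w,"carrier_board")[:1]: print(np.round(atz(w,t["xy"],.012),3))
save(w,"final.png")
E
```

```text
21.925 [ 0.58975589 -0.08380865  0.36224333] [-0.00727298  0.1658734   0.34354473]
carrier_board [0.611 0.027 0.015] 0.0
carrier_empty [ 0.463 -0.174  0.023] 1.3
jar [ 0.487 -0.015  0.003] 0.9
canister [ 0.769  0.054 -0.003] 2.7
canister [ 0.438  0.324 -0.006] 1.4
canister [ 0.54  -0.362  0.007] 0.5
dish [0.567 0.359 0.005] 0.9
[0.608 0.024 0.012]
```

View pics/final.png

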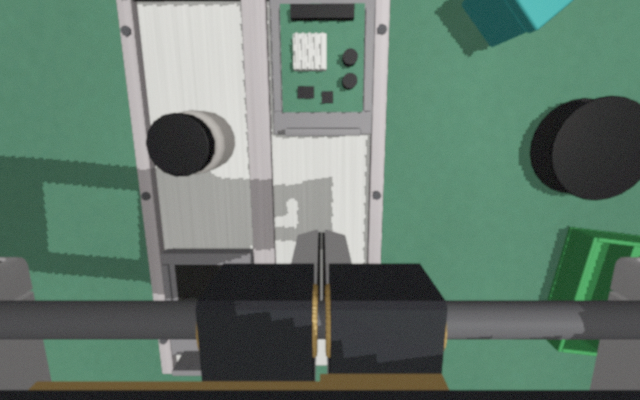

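The final view shows the carrier home, the jar undisturbed and the arm clear of everything.

```bash
python3 -c "
from bench import robot
print(robot.close_job())"
```

```text
the job is handed in; nothing more can be done
None
```

I stood the white canister upright in the steel tray, slid the board's carrier home against the contact block, and handed the job in at about 22 s; no verdict was returned.

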